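Lock the film tank, close it, take off the outer cap

TASK

Get the film developing tank ready for pouring: first swing the keeper bar fully shut across its foot. Then carry the two nested lids together (the inner lid's neck carries both) and seat them gently and squarely on the tank; then lift off the outer cap alone until it is wholly above the neck, with the inner funnel lid staying fully seated. Finish while holding the cap level and still up there in the gripper; do not put it down, and leave the other things on the table where they are.

Things in the scene. Friction and masses are not known exactly. Their poses are not given: they have to be found in the camera images.
- keeper (a joint): keeper bar's hinge angle, rad: 0 = shut (across the front of the tank, over its foot, against a stop), grows to 1.5 as the free end swings out to the stand's -x side, clockwise from above. Starts open at 0.75 to 1.2. Light friction keeps it where it is left; at about 0.07 it must be pushed over a sprung pin (some 4 N at the post), which then snaps up behind it
- keeper_grip (a point): upright round steel post at the keeper bar's free end: 16 mm across, on the 14 mm wide bar (bar top 30 mm, post top 90 mm above the table). The point is on the post's axis, 60 mm above the table, 145 mm from the hinge axis. Shut, the post is 103 mm from the tank's axis
- keeper_hinge (a point): point on the vertical hinge axis of the keeper bar, 60 mm above the table; turned as the stand: from here the shut bar runs along the stand's -y, and the open bar at angle q along (-sin q, -cos q) in the stand's x, y
- stand: fixed aluminium base plate, 210 x 210 x 10 mm, with a low ring that locates the tank. Origin on the table under the tank's axis (the plate's centre is 5 mm off to -x and -y); x, y along its edges; the keeper bar shuts along its -x side (hinge at x -58, y +60 mm; post shut at x -58, y -85 mm)
- tank_rim (a point): centre of the open mouth of the black round tank standing loose in the stand: 92 mm outside, 85 mm inside, 80 mm tall on the 10 mm plate (rim 90 mm above the table), with a foot flange 116 mm across, 8 mm thick; z up
- lid_neck (a point): inner funnel lid's neck, upright round tube 24 mm across; the point is on its axis, mid of the 34 mm standing above the cap's collar (top 17 mm above, lid's underside 77 below). Rim flange, 100 mm across, rests on the tank's rim: its underside is 63 mm below the point; under it a plug 80 mm across (foot tapered to 72), 14 deep, enters the tank. Starts on the table. About 160 g. z up
- cap_collar (a point): outer cap's raised round collar, 46 mm across, 22 tall; the point is its centre. The cap's flat top, 111 mm across, is 11 mm below the point, its lower edge 34 mm below. It rests loosely on the funnel lid, whose neck comes up through it (hole 30 mm): nested, the point is 28 mm below lid_neck. It comes along when the lid is carried by its neck. About 110 g. z up
- film_can_a: film can (25 mm across, 51 tall), bystander; origin under its centre
- film_can_b: second film can like the first, bystander
- reel: white film spool lying flat (84 mm across, 44 tall), bystander
- core_tube: black tube on a small round foot (40 mm across, 90 tall), bystander
- chem_bottle: amber bottle (68 mm across, 190 tall), bystander
- beaker: clear beaker (80 mm across, 110 tall), bystander
- scissors: scissors lying flat (about 175 mm long, 8 thick), bystander
There are look-alikes about, which are no part of the job. Leave any purple or yellow look-alike of the part that bears cap_collar alone. What is shaped like the part that bears tank_rim but turquoise is not meant.

How it is judged:
By the outcome, as a careful person would: the job done as asked, in the order asked, and still so for the second after the job is handed in, while the arm keeps its last pose, push and grip.
It also fails if it takes over 64 s, if anything falls off the work surface, if the arm or the gripper's body presses on something with over 40 N, if the wrist force passes 120 N, or if a joint passes its speed limit or range.

ROBOT

A 7-joint arm with a two-finger parallel gripper is mounted at the origin on the work surface. World frame = base frame: x ahead of the robot, y to its left, z up, the work surface at z = 0. Lengths are in m, angles in rad, forces in N, time in s.
With the tool pointing down it reaches from about 0.425 to 0.925 m from the base axis. Payload 6.8 kg.
Tool frame: the origin (TCP) lies at the very end of the fingers, on their centre line; the grasp point (between the pads) lies 19 mm behind it; z points along the fingers, y is the direction in which the jaws open and shut (so a half turn about z gives the same grasp; the last joint's range is limited). The gripper opens to 88 mm and grips with 3 to 60 N. Pads are 20 mm wide; open, the fingers measure 115 mm over their backs; the gripper's body (75 mm by 178 mm) begins 61 mm behind the grasp point.
Start: joints at [1.227, 0.477, 0.022, 1.555, -0.011, 1.109, -0.083], TCP at [0.158, -0.656, 0.188] pointing down, gripper open.
Joint ranges: [-2.96, 2.96], [-0.34, 2.1], [-1.41, 1.46], [0.24, 2.44], [-1.37, 4.51], [0.17, 1.92], [-2.96, 2.96]. Speed limits (rad/s): [2.39, 2.39, 3.14, 3.14, 3.14, 3.14, 3.14].

INTERFACE

Orientations are given as a rotation vector (axis times angle).
In Python, from cell import * gives the robot as it stands.
- The arm moves only by the shell command python3 -m crank 'ROWS' [FORCE]. ROWS is JSON, a list of rows, each a list of 3 entries, a list of its own where there are three numbers: the shift along the tool's x, y, z in m, then the turn, a rotation vector about the tool's x, y, z in degrees, then the finger opening in m, from 0 to 0.0878. In form: [[[tx, ty, tz], [ax, ay, az], fingers], ...]. A call has 1 to 12 rows; each row shifts and turns the commanded pose from where the row before left it, along the tool's axes as they then stand; what a row does not reach is not made up. A row lasts 1/8 s, in which the tool goes at most 62.5 mm and 10.7 degrees, less where a joint would pass 70% of its speed; a pose out of reach is approached as far as the arm can. A call with a gripper value outside its range is refused whole. The fingers move at their own pace and stop on an object; FORCE is the grip in N (left out, the last holds). Time passes only in rows, so rows that do not move let the fingers close. It gives the time, the measured TCP pose, the force and the opening at its end, in the units of the state.
- read_state(): the state, without advancing time (a new reading comes with each control period).
- snapshot(name): name is "scene" or "top" or "wrist"; returns a dict with "img" (480x640x3 uint8, red, green, blue), "fx", "fy", "cx", "cy" (pixels), "extrinsics" (4x4, takes a point from camera to world coordinates). Camera axes: x right, y down, z forward; pixel columns grow to the right and rows downward; lengths in m; the calibration is good to about 2 mm. A picture is of the moment at which its call begins. There is no depth.
- sign_off(): hands the job in, once; it reports no verdict.
The state is a dict: "clock": time; "joint_positions": joint angles; "dq": joint speeds; "joint_efforts": joint torques, N m; "eef_pos": TCP position; "ee_rot": TCP orientation; "ft_force": force on the tool from outside, world axes, zero at the start; "wrist_torque": the same for the moment, N m; "gripper_width": finger opening in m.
Only numpy, scipy, OpenCV 4.12 (cv2) and the standard library are available. Lean on these libraries where they do the work, as an engineer would, in place of code of your own. Each camera call takes 0.05 s, during which the arm holds its last target.

## Working session

There is one attempt and no reset: what is moved stays moved. The work goes in short steps, Python scripts to look and compute and a shell command to move; the robot and the scene stay as the last step left them, time stands still between calls to the robot, and variables do not carry over. Pictures are saved under pics/ and viewed, and the job is handed in when it is done.

```bash
mkdir -p pics; ls
cat > h.py <<'E'
from cell import *
import numpy as np, cv2
def snap(n,f):
    s=snapshot(n); cv2.imwrite('pics/'+f,cv2.cvtColor(s['img'],cv2.COLOR_RGB2BGR)); np.save('pics/'+f+'.npy',np.array([s['fx'],s['fy'],s['cx'],s['cy']]+list(np.array(s['extrinsics']).ravel()))); return s
def ray(c,u,v):
    T=c[4:].reshape(4,4); d=T[:3,:3]@np.array([(u-c[2])/c[0],(v-c[3])/c[1],1]); return T[:3,3],d
def pz(f,u,v,z):
    c=np.load('pics/'+f+'.npy'); o,d=ray(c,u,v); return (o+d*(z-o[2])/d[2]).round(4)
def proj(f,p):
    c=np.load('pics/'+f+'.npy'); T=c[4:].reshape(4,4); q=T[:3,:3].T@(np.array(p)-T[:3,3]); return np.round([q[0]/q[2]*c[0]+c[2],q[1]/q[2]*c[1]+c[3]],1)
E
python3 - <<'E'
from h import *
for n in ['scene','top','wrist']:
    s=snap(n,n+'0.png'); print(n,np.array(s['extrinsics']).round(3).tolist(),s['fx'])
print(read_state())
E
```

```text
pics
scene [[0.656, 0.422, -0.626, 1.166], [0.755, -0.356, 0.551, -0.551], [0.01, -0.834, -0.552, 0.623], [0.0, 0.0, 0.0, 1.0]] 501.13640742038973
top [[0.028, -0.998, 0.048, 0.504], [-1.0, -0.027, 0.01, -0.009], [-0.009, -0.048, -0.999, 1.22], [0.0, 0.0, 0.0, 1.0]] 459.83235608079497
wrist [[0.233, -0.93, -0.284, 0.236], [-0.972, -0.224, -0.066, -0.638], [-0.002, 0.291, -0.957, 0.384], [0.0, 0.0, 0.0, 1.0]] 336.99334363688547
{'clock': 0.15, 'joint_positions': array([ 1.22690805,  0.47761241,  0.0223541 ,  1.55617988, -0.01150097,
        1.10932232, -0.08312603]), 'dq': array([-0.00206826, -0.00196109, -0.00193418, -0.00279104,  0.00115536,
        0.00064646,  0.00165554]), 'joint_efforts': array([ 2.29602963e-03, -5.83294022e+01,  1.53620571e+00, -2.72879899e+01,
       -5.42542012e-02,  1.44255950e-02,  8.88414002e-05]), 'eef_pos': array([ 0.15755553, -0.65583572,  0.18692257]), 'ee_rot': array([-3.11842882e+00, -3.69333853e-01,  4.12069722e-04]), 'ft_force': array([-0.52374809, -0.126377  , -0.70832371]), 'wrist_torque': array([-0.01123636,  0.00849655, -0.06797197]), 'gripper_width': 0.08778155303062864}
```

View pics/top0.png

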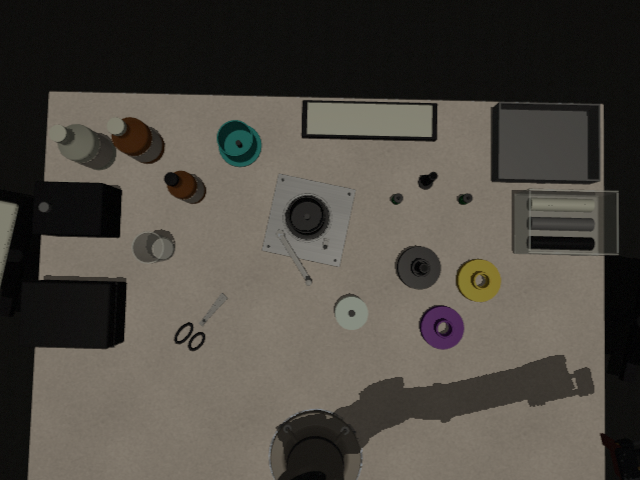

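View pics/scene0.png

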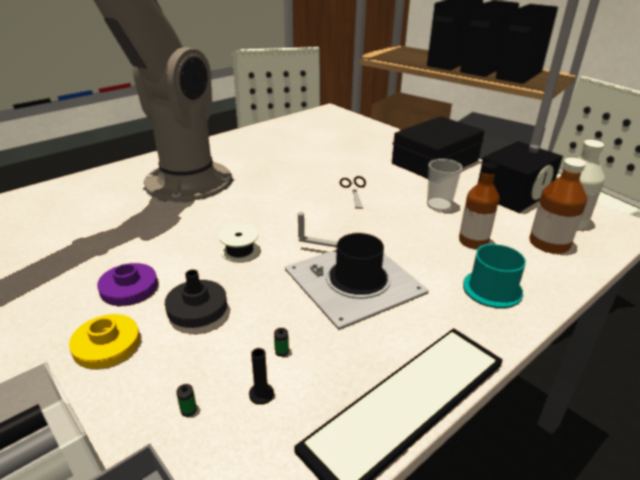

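View pics/wrist0.png

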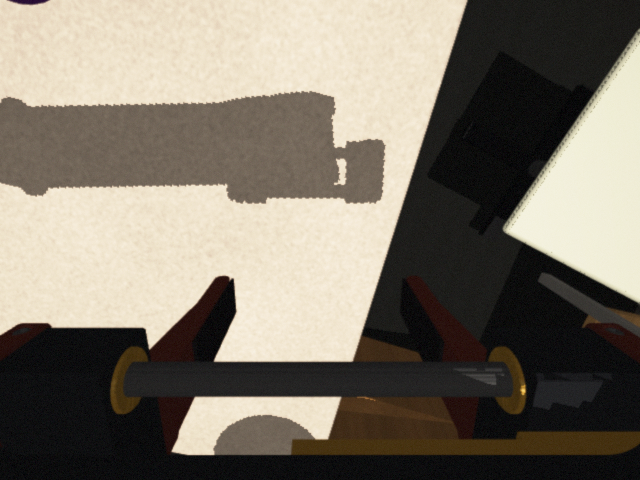

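The top view shows the black tank on the aluminium stand (306,216), keeper hinge ~(281,233), post ~(308,282), and the dark nested lids (419,267). There are two look-alike caps, yellow (480,280) and purple (442,327), and a turquoise tank (239,143). Only the dark lids with a neck and the black tank fit the description. Next I'll enlarge to confirm.

Run:
```python
from h import *
a=cv2.imread('pics/top0.png')
b=a[165:315,250:450]; cv2.imwrite('pics/c1.png',np.clip(cv2.resize(b,None,fx=4,fy=4,interpolation=cv2.INTER_CUBIC).astype(float)*1.7,0,255).astype(np.uint8))
a=cv2.imread('pics/scene0.png')
b=a[200:350,150:430]; cv2.imwrite('pics/c2.png',np.clip(cv2.resize(b,(800,429),interpolation=cv2.INTER_CUBIC).astype(float)*1.4,0,255).astype(np.uint8))
```

```text
(no output)
```

View pics/c1.png

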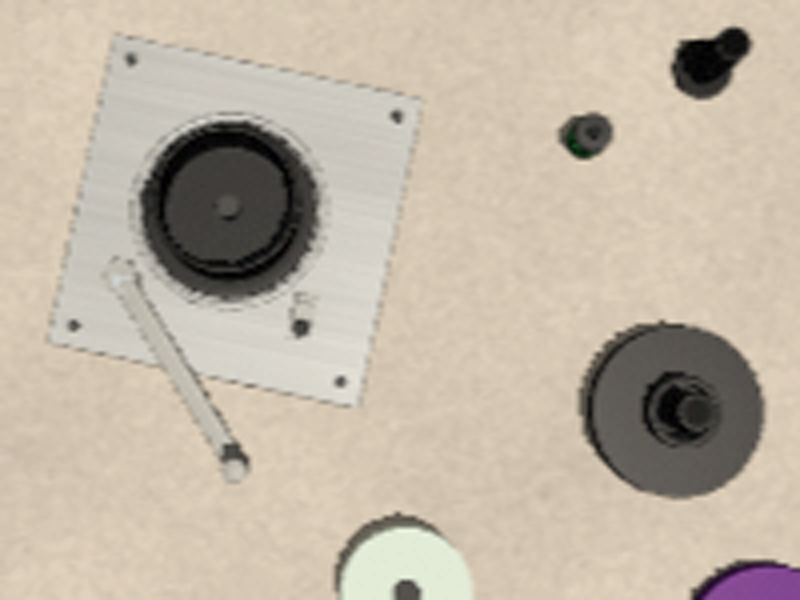

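View pics/c2.png

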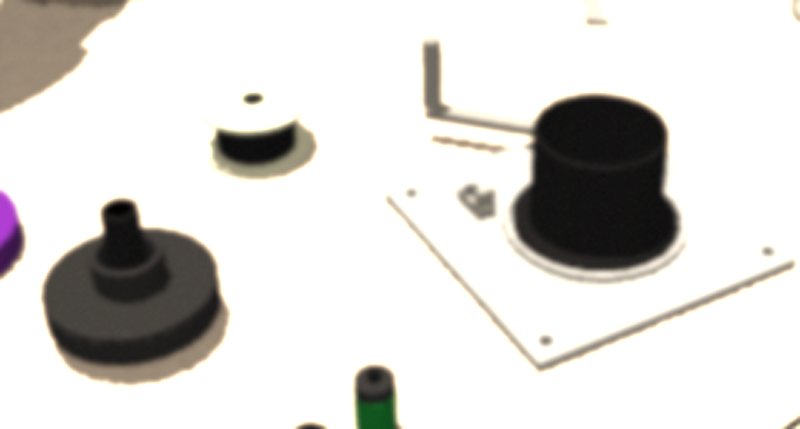

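Run:
```python
from h import *
f='top0.png'
u=lambda p:(250+(p[0]+.5)/4-.5,165+(p[1]+.5)/4-.5)
P=[pz(f,*u(p),.010) for p in [(115,35),(422,100),(357,407),(50,343)]]
print(P,[np.linalg.norm(P[i]-P[i-1]) for i in range(4)])
c=np.mean(P,0); 
ey=(P[0]-P[1]+P[3]-P[2]); ey/=np.linalg.norm(ey); ex=(P[0]-P[3]+P[1]-P[2]); ex/=np.linalg.norm(ex)
print('c',c,np.degrees(np.arctan2(ex[1],ex[0])),np.degrees(np.arctan2(-ey[0],ey[1])))
o=c+.005*ex+.005*ey; print('stand o',o)
H=o-.058*ex+.06*ey; S=o-.058*ex-.085*ey; print('hinge',H,'shut',S, proj(f,[H[0],H[1],.03]))
post=pz(f,*u((232,453)),.09); print('post top?',pz(f,*u((233,448)),.09),'z.03',pz(f,*u((234,470)),.09))
d=post[:2]-H[:2];print('len',np.linalg.norm(d))
# tank and lid ellipses
img=cv2.imread('pics/top0.png').astype(int)
m=(img.max(2)<75).astype(np.uint8)
cv2.imwrite('pics/m.png',m[165:315,250:450]*255)
print('cap c', pz(f,*u((676,410)),.060),'necktop',pz(f,*u((695,413)),.094), 'tank floor/rim',pz(f,*u((230,205)),.09))
for p in ['cap']:
    pass
```

```text
[array([0.737 , 0.1187, 0.01  ]), array([ 0.6989, -0.086 ,  0.01  ]), array([ 0.4949, -0.0482,  0.01  ]), array([0.5314, 0.155 , 0.01  ])] [np.float64(0.20877990803714808), np.float64(0.20821551335095087), np.float64(0.2074725042023641), np.float64(0.20645214941966578)]
c [0.61555  0.034875 0.01    ] -10.254368872989053 -10.3641678042405
stand o [0.62136966 0.03890333 0.01      ]
hinge [0.57509032 0.10824946 0.01      ] shut [ 0.54900424 -0.03438475  0.01      ] [279.6 233.8]
post top? [0.4683 0.0297 0.09  ] z.03 [0.4549 0.0287 0.09  ]
len 0.13470572507548506
cap c [ 0.499 -0.247  0.06 ] necktop [ 0.4976 -0.2517  0.094 ] tank floor/rim [0.6177 0.0359 0.09  ]
```

```bash
cat >> h.py <<'E'
from scipy.spatial.transform import Rotation as R
def to(p,yaw=None):
    """tool shift to world p; yaw = desired world angle (deg) of tool x; turn given after shift"""
    s=read_state(); r=R.from_rotvec(s['ee_rot']); d=np.array(p)-s['eef_pos']
    print('pos',s['eef_pos'].round(4),'tilt',np.degrees(r.as_matrix()[:2,2]).round(2),'yaw',np.degrees(np.arctan2(r.as_matrix()[1,0],r.as_matrix()[0,0])).round(2),'w',round(s['gripper_width'],4),'t',s['clock'])
    print('shift',(r.inv().apply(d)*1000).round(1),'F',s['ft_force'].round(1))
    if yaw is not None: print('turn z(tool) deg',round((np.degrees(np.arctan2(r.as_matrix()[1,0],r.as_matrix()[0,0]))-yaw+180)%360-180,1))
E
python3 - <<'E'
from h import *
to([.42,-.33,.25]); to([.455,.029,.25],33.5)
u=lambda p:(250+(p[0]+.5)/4-.5,165+(p[1]+.5)/4-.5)
f='top0.png'
print('cap',pz(f,*u((676,410)),.038), pz(f,*u((676,322)),.038)-pz(f,*u((676,497)),.038),pz(f,*u((584,410)),.038)-pz(f,*u((764,410)),.038))
E
```

```text
pos [ 0.1576 -0.6558  0.1869] tilt [-0.02  0.08] yaw 13.51 w 0.0878 t 0.15
shift [ 331.3 -255.6  -62.8] F [-0.5 -0.1 -0.7]
pos [ 0.1576 -0.6558  0.1869] tilt [-0.02  0.08] yaw 13.51 w 0.0878 t 0.15
shift [ 449.2 -596.5  -62.3] F [-0.5 -0.1 -0.7]
turn z(tool) deg -20.0
cap [ 0.4989 -0.2516  0.038 ] [0.1119 0.0019 0.    ] [-0.0032  0.1151  0.    ]
```

```bash
python3 -m crank '[[[0.03,-0.02,-0.01],[0,0,0],0.088],[[0.037,-0.028,-0.01],[0,0,0],0.0878]]'; python3 -m crank '[[[0.03,-0.02,-0.01],[0,0,0],0.0878],[[0.038,-0.029,-0.01],[0,0,0],0.0878],[[0.038,-0.03,-0.01],[0,0,0],0.0878],[[0.038,-0.03,-0.01],[0,0,0],0.0878],[[0.038,-0.03,-0.01],[0,0,0],0.0878],[[0.038,-0.03,-0.01],[0,0,0],0.0878],[[0.038,-0.03,0],[0,0,0],0.0878],[[0.038,-0.03,0],[0,0,0],0.0878],[[0.03,-0.02,0],[0,0,0],0.0878],[[0,0,0],[0,0,0],0.0878],[[0,0,0],[0,0,0],0.0878]]'
python3 - <<'E'
from h import *
snap('wrist','w1.png'); to([.455,.029,.25],33.5)
E
```

```text
clock: 0.4
eef_pos: [0.2113, -0.5936, 0.2072]
ee_rot: [-3.12, -0.366, 0.001]
ft_force: [0.9, -0.1, 0.9]
gripper_width: 0.0881
clock: 1.78
eef_pos: [0.4697, -0.2765, 0.2674]
ee_rot: [3.12, 0.368, -0.001]
ft_force: [-0.9, -1.4, -0.2]
gripper_width: 0.088
pos [ 0.4694 -0.277   0.2674] tilt [-0.05 -0.02] yaw 13.4 w 0.0878 t 1.825
shift [  56.9 -301.    17.3] F [ 0.4 -0.5 -0. ]
turn z(tool) deg -20.1
```

View pics/w1.png

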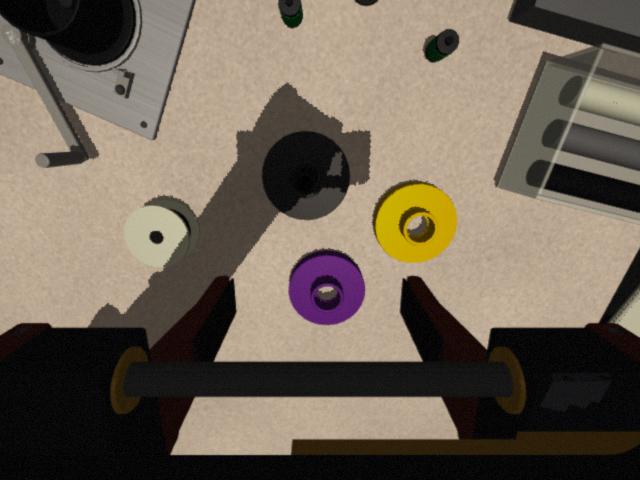

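Run:
```python
from h import *
f='w1.png'
img=cv2.imread('pics/'+f); cv2.imwrite('pics/c3.png',np.clip(cv2.resize(img[110:250,230:400],None,fx=4,fy=4,interpolation=cv2.INTER_CUBIC).astype(float)*2.5,0,255).astype(np.uint8))
print('cap',pz(f,306,175,.038),'tcp proj',proj(f,[.469,-.277,.267]))
print('post top',pz(f,42,159,.09),'base',pz(f,85,155,.03)); print('proj',proj(f,[.455,.029,.09]),proj(f,[.499,-.2516,.038]))
```

```text
cap [ 0.5    -0.2545  0.038 ] tcp proj [317.4 271.6]
post top [0.456  0.0269 0.09  ] base [0.4588 0.0202 0.03  ]
proj [ 40.  159.5] [303.5 175.2]
```

View pics/c3.png

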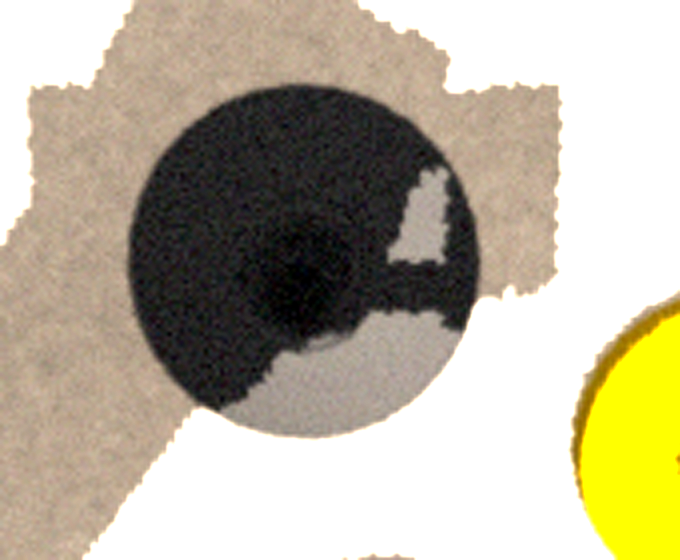

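```bash
python3 -m crank '[[[0.005,-0.03,0],[0,0,0],0.05],[[0.01,-0.05,0.01],[0,0,0],0.05],[[0.01,-0.05,0.02],[0,0,0],0.05],[[0.01,-0.05,0.02],[0,0,0],0.05],[[0.01,-0.05,0.02],[0,0,0],0.05],[[0.008,-0.043,0.02],[0,0,0],0.05],[[0.005,-0.029,0.02],[0,0,0],0.05],[[0,0,0.01],[0,0,-5],0.05],[[0,0,0],[0,0,-10],0.05],[[0,0,0],[0,0,-5],0.05],[[0,0,0],[0,0,0],0.05]]'
python3 - <<'E'
from h import *
snap('wrist','w2.png'); to([.4555,.028,.047],33.5)
print(proj('w2.png',[.4555,.028,.09]),proj('w2.png',[.5751,.1082,.03]))
E
```

```text
clock: 3.2
eef_pos: [0.4563, 0.0301, 0.1476]
ee_rot: [3.009, 0.9, -0.0]
ft_force: [-0.1, -0.4, -0.7]
gripper_width: 0.0503
pos [0.4563 0.0302 0.1477] tilt [ 0.   -0.02] yaw 33.27 w 0.05 t 3.25
shift [ -1.9   1.4 100.7] F [ 0.1 -0.2  1. ]
turn z(tool) deg -0.2
[318.6 244.8] [316.9  59.5]
```

View pics/w2.png

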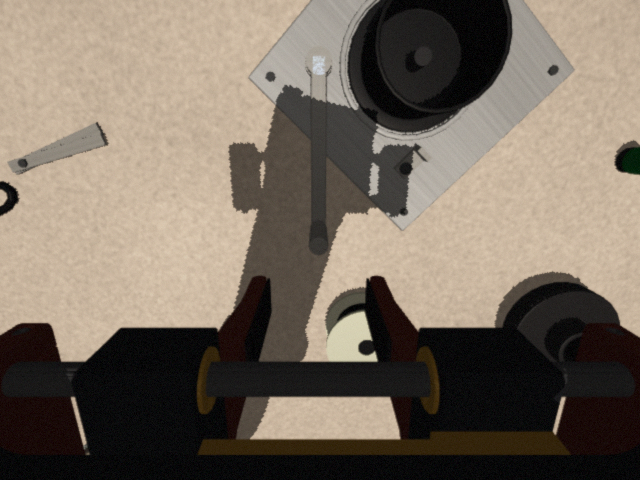

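Post top at (318,244) and hinge at (318,65), both on the predictions. Descending and gripping the post.

```bash
python3 -m crank '[[[-0.001,0.001,0.03],[0,0,0],0.05],[[-0.001,0,0.03],[0,0,0],0.05],[[0,0,0.025],[0,0,0],0.05],[[0,0,0.015],[0,0,0],0.05],[[0,0,0],[0,0,0],0.02],[[0,0,0],[0,0,0],0.01],[[0,0,0],[0,0,0],0.01],[[0,0,0],[0,0,0],0.01]]' 12
python3 - <<'E'
from h import *
to([.4555,.028,.047],33.5)
H=np.array([.5751,.1082]); s=read_state(); d=s['eef_pos'][:2]-H
print(np.linalg.norm(d), 'bar ang',np.degrees(np.arctan2(d[1],d[0])), 'shut ang',-90-10.3)
E
```

```text
clock: 4.25
eef_pos: [0.4557, 0.0295, 0.0483]
ee_rot: [3.008, 0.905, 0.002]
ft_force: [-0.0, -0.2, 1.7]
gripper_width: 0.0152
pos [0.4557 0.0295 0.0483] tilt [ 0.08 -0.  ] yaw 33.49 w 0.0152 t 4.25
shift [-1.   1.1  1.3] F [-0.  -0.2  1.7]
turn z(tool) deg -0.0
0.14298105084241175 bar ang -146.60520220716367 shut ang -100.3
```

```bash
python3 -m crank '[[[0.0003,0.006,0],[0,0,-2.5],0.01],[[0.00055,0.0126,0],[0,0,-5],0.01],[[0.00055,0.0126,0],[0,0,-5],0.01],[[0.00055,0.0126,0],[0,0,-5],0.01],[[0.00055,0.0126,0],[0,0,-5],0.01],[[0.00055,0.0126,0],[0,0,-5],0.01],[[0.00055,0.0126,0],[0,0,-5],0.01],[[0.00055,0.0126,0],[0,0,-5],0.01],[[0,0,0],[0,0,0],0.01]]'
cat > k.py <<'E'
from h import *
to([.5490,-.0344,.047],80)
H=np.array([.5751,.1082]); s=read_state(); d=s['eef_pos'][:2]-H
print(np.linalg.norm(d), 'bar ang',np.degrees(np.arctan2(d[1],d[0])), 'shut ang',-90-10.3)
E
python3 k.py
```

```text
clock: 5.38
eef_pos: [0.5297, -0.0277, 0.0482]
ee_rot: [2.558, 1.822, 0.001]
ft_force: [-1.1, -1.6, 5.2]
gripper_width: 0.0152
pos [ 0.5297 -0.0277  0.0482] tilt [ 0.07 -0.01] yaw 70.9 w 0.0152 t 5.375
shift [ 0.  20.5  1.2] F [-1.1 -1.6  5.2]
turn z(tool) deg -9.1
0.1433036354116862 bar ang -108.49001818568618 shut ang -100.3
```

```bash
python3 -m crank '[[[0.0002,0.005,0],[0,0,-2],0.01],[[0.0002,0.005,0],[0,0,-2],0.01],[[0.0002,0.005,0],[0,0,-2],0.01],[[0.0001,0.004,0],[0,0,-1.6],0.01],[[0,0,0],[0,0,0],0.01]]'
python3 k.py;python3 -m crank '[[[0,0.002,0],[0,0,-1],0.01],[[0,0,0],[0,0,0],0.01]]' ; python3 k.py
```

```text
clock: 6.0
eef_pos: [0.5476, -0.0322, 0.0481]
ee_rot: [2.431, 1.987, 0.001]
ft_force: [1.0, -3.6, 3.6]
gripper_width: 0.015
pos [ 0.5476 -0.0322  0.0481] tilt [ 0.08 -0.05] yaw 78.51 w 0.015 t 6.0
shift [-1.9  1.9  1.2] F [ 1.  -3.6  3.6]
turn z(tool) deg -1.5
0.1430680826065831 bar ang -101.10132866186032 shut ang -100.3
clock: 6.25
eef_pos: [0.5492, -0.0325, 0.0481]
ee_rot: [2.413, 2.01, -0.0]
ft_force: [0.1, -3.2, 5.5]
gripper_width: 0.0152
pos [ 0.5492 -0.0325  0.0481] tilt [ 0.04 -0.05] yaw 79.56 w 0.0152 t 6.25
shift [-1.9  0.1  1.1] F [ 0.1 -3.2  5.5]
turn z(tool) deg -0.4
0.1430791754540934 bar ang -100.4113564123887 shut ang -100.3
```

Push on until the stop shows up in the force.

```bash
python3 -m crank '[[[0,0.0015,0],[0,0,0],0.01],[[0,0,0],[0,0,0],0.01]]'; python3 -m crank '[[[0,0.0015,0],[0,0,0],0.01],[[0,0,0],[0,0,0],0.01]]' ; python3 k.py; python3 -c "
from h import *
snap('top','t3.png');snap('scene','s3.png')"
```

```text
clock: 6.5
eef_pos: [0.5493, -0.0326, 0.048]
ee_rot: [-2.414, -2.01, 0.004]
ft_force: [-3.4, -2.6, 8.9]
gripper_width: 0.0155
clock: 6.75
eef_pos: [0.5493, -0.0327, 0.0478]
ee_rot: [-2.413, -2.009, 0.007]
ft_force: [-7.9, -1.9, 13.2]
gripper_width: 0.015
pos [ 0.5493 -0.0327  0.0478] tilt [-0.27 -0.08] yaw 79.58 w 0.015 t 6.75
shift [-1.7  0.   0.9] F [-7.9 -1.9 13.2]
turn z(tool) deg -0.4
0.14321995327666712 bar ang -100.37045137635937 shut ang -100.3
```

```bash
python3 -m crank '[[[0,-0.003,0],[0,0,0],0.04],[[0,0,0],[0,0,0],0.04],[[0,0,0],[0,0,0],0.04],[[0,0,-0.03],[0,0,0],0.04],[[0,0,-0.05],[0,0,0],0.04],[[0,0,-0.06],[0,0,0],0.04],[[0,0,-0.04],[0,0,0],0.04],[[-0.0,0,0],[0,0,0],0.04]]' 
python3 -c "
from h import *
snap('wrist','w4.png');to([.4995,-.253,.25],13)"
```

```text
clock: 7.85
eef_pos: [0.5513, -0.0317, 0.231]
ee_rot: [2.41, 2.008, 0.007]
ft_force: [-0.1, -0.3, 0.0]
gripper_width: 0.0402
pos [ 0.5498 -0.032   0.2287] tilt [ 0.15 -0.02] yaw 79.59 w 0.0404 t 7.9
shift [-226.5   -9.5  -21.3] F [-0.4 -0.7  0.2]
turn z(tool) deg 66.6
```

View pics/w4.png

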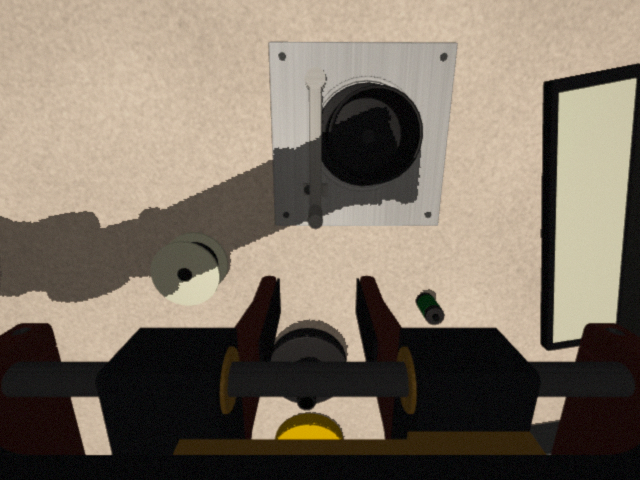

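Bar at column 315 runs parallel to the plate edge with its post at (315,220), so the keeper is shut. Now I'll measure the tank rim.

Run:
```python
from h import *
f='w4.png'
img=cv2.imread('pics/'+f); b=img[60:240,260:470]; cv2.imwrite('pics/c4.png',np.clip(cv2.resize(b,None,fx=3.5,fy=3.3,interpolation=cv2.INTER_CUBIC).astype(float)*2.2,0,255).astype(np.uint8))
def circ(pts,z):
    Q=np.array([pz(f,*p,z)[:2] for p in pts]); A=np.c_[2*Q,np.ones(len(Q))]; s=np.linalg.lstsq(A,(Q**2).sum(1),rcond=None)[0]; return s[:2],2*np.sqrt(s[2]+s[:2]@s[:2])
hs=img.max(2); 
for th in (40,50,60):
    m=(hs<th).astype(np.uint8); n,l,st,c=cv2.connectedComponentsWithStats(m); k=l[134,372] or l[134,345]
    print(th,st[k],c[k])
print([proj(f,[.6214+.046*np.cos(a),.0389+.046*np.sin(a),.09]) for a in np.arange(0,6.28,1.57)])
```

```text
40 [ 321   83  100  103 7366] [371.19915829 137.96348086]
50 [ 321   83  101  104 8343] [370.25949898 134.85976268]
60 [ 317   83  106  105 8656] [369.48371072 134.59334566]
[array([422.7, 125.3]), array([368.3,  82.9]), array([327.6, 143.4]), array([380.9, 181.9])]
```

View pics/c4.png

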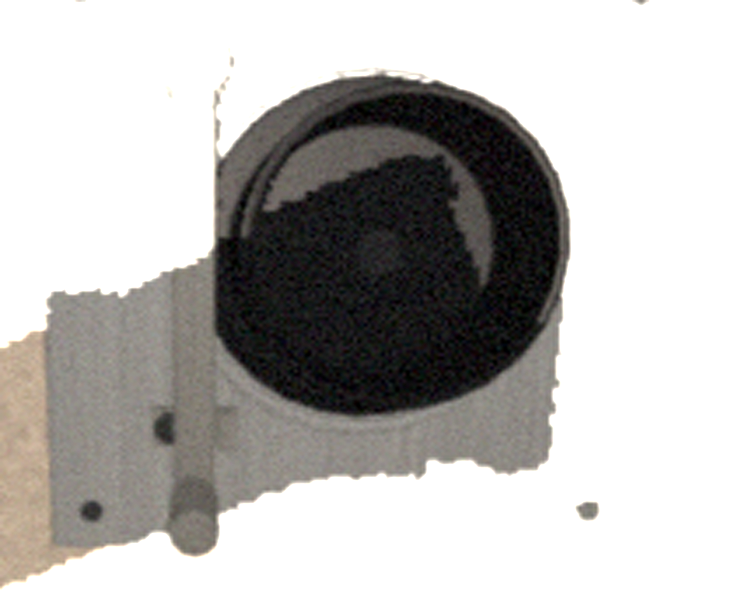

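```bash
python3 -m crank '[[[-0.025,0,0],[0,0,0],0.06],[[-0.04,-0.002,0.01],[0,0,0],0.06],[[-0.04,-0.002,0.01],[0,0,0],0.06],[[-0.04,-0.002,0.015],[0,0,0],0.06],[[-0.04,-0.002,0.015],[0,0,0],0.06],[[-0.026,-0.001,0.015],[0,0,0],0.06],[[-0.015,0,0.0],[0,0,0],0.06],[[0,0,0],[0,0,0],0.06],[[0,0,0],[0,0,0],0.06]]' 
python3 -c "
from h import *
snap('wrist','w5.png');to([.4995,-.253,.064]);print(proj('w5.png',[.4995,-.253,.094]),proj('w5.png',[.4995,-.253,.06]),read_state()['joint_positions'].round(2))
im=cv2.imread('pics/w5.png');cv2.imwrite('pics/c5.png',np.clip(im*2.0,0,255).astype(np.uint8))
snap('top','t5.png')"
```

```text
clock: 9.02
eef_pos: [0.5005, -0.2511, 0.1633]
ee_rot: [2.411, 2.013, 0.002]
ft_force: [0.6, 0.0, -0.9]
gripper_width: 0.0602
pos [ 0.5005 -0.2511  0.1633] tilt [0.08 0.01] yaw 79.75 w 0.0603 t 9.075
shift [-2.1 -0.7 99.3] F [0.7 0.9 0. ]
[316.3 240.3] [316.4 229.5] [ 0.83  0.38 -0.6   1.83  0.24  1.01 -0.04]
```

View pics/c5.png

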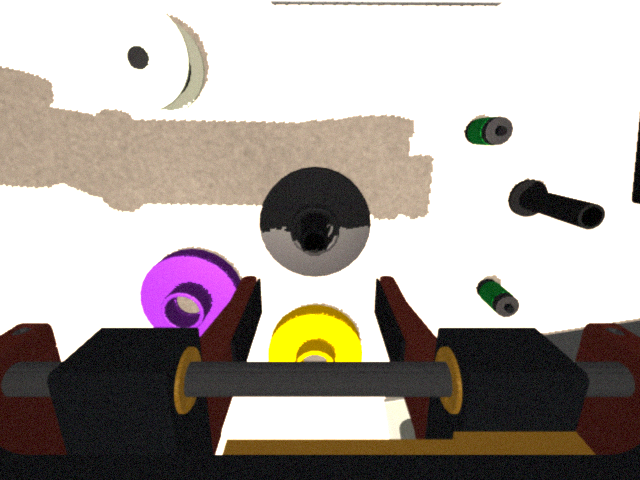

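Run:
```python
from h import *
f='w5.png'; print(pz(f,315,221.5,.038), [pz(f,*p,.038) for p in [(260,222),(370,222),(315,167),(315,276)]])
im=cv2.imread('pics/w5.png')[190:270,270:360]; cv2.imwrite('pics/c6.png',np.clip(cv2.resize(im,None,fx=7,fy=7,interpolation=cv2.INTER_CUBIC)*4.0,0,255).astype(np.uint8))
```

```text
[ 0.4985 -0.2506  0.038 ] [array([ 0.4452, -0.2414,  0.038 ]), array([ 0.5517, -0.2608,  0.038 ]), array([ 0.508 , -0.1989,  0.038 ]), array([ 0.488 , -0.3076,  0.038 ])]
```

View pics/c6.png

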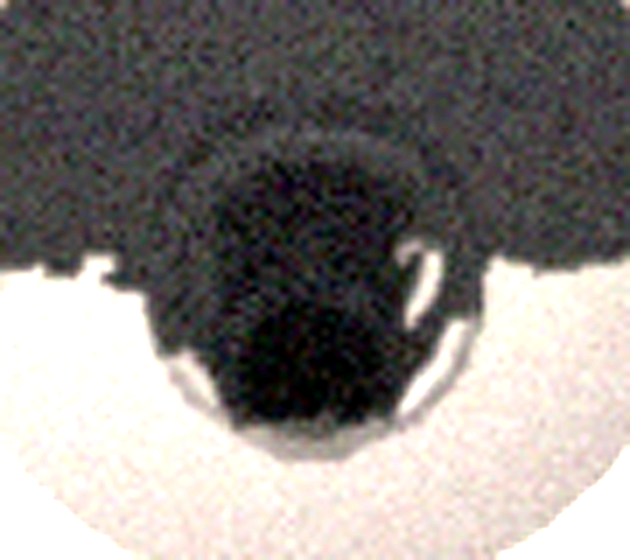

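```bash
python3 -m crank '[[[-0.001,-0.001,0.03],[0,0,0],0.05],[[-0.001,-0.001,0.03],[0,0,0],0.05],[[0,0,0.025],[0,0,0],0.05],[[0,0,0.013],[0,0,0],0.05],[[0,0,0],[0,0,0],0.03],[[0,0,0],[0,0,0],0.015],[[0,0,0],[0,0,0],0.015],[[0,0,0],[0,0,0],0.015],[[0,0,0],[0,0,0],0.015]]' 25
python3 -c "
from h import *
to([.4985,-.2525,.064])"
```

```text
clock: 10.25
eef_pos: [0.4972, -0.2544, 0.065]
ee_rot: [2.413, 2.011, 0.0]
ft_force: [-0.4, 0.4, 0.1]
gripper_width: 0.0154
pos [ 0.4972 -0.2544  0.065 ] tilt [ 0.02 -0.02] yaw 79.6 w 0.0154 t 10.25
shift [2.1 0.9 1. ] F [-0.4  0.4  0.1]
```

```bash
python3 -c "
from h import *
for n in ['wrist','scene','top']:
  snap(n,n+'6.png')
im=cv2.imread('pics/scene6.png')[220:400,60:300];cv2.imwrite('pics/c7.png',cv2.resize(im,None,fx=3.3,fy=3.3,interpolation=cv2.INTER_CUBIC))
im=cv2.imread('pics/wrist6.png');cv2.imwrite('pics/c8.png',np.clip(im*2.0,0,255).astype(np.uint8))"
```

```text
(no output)
```

View pics/c7.png

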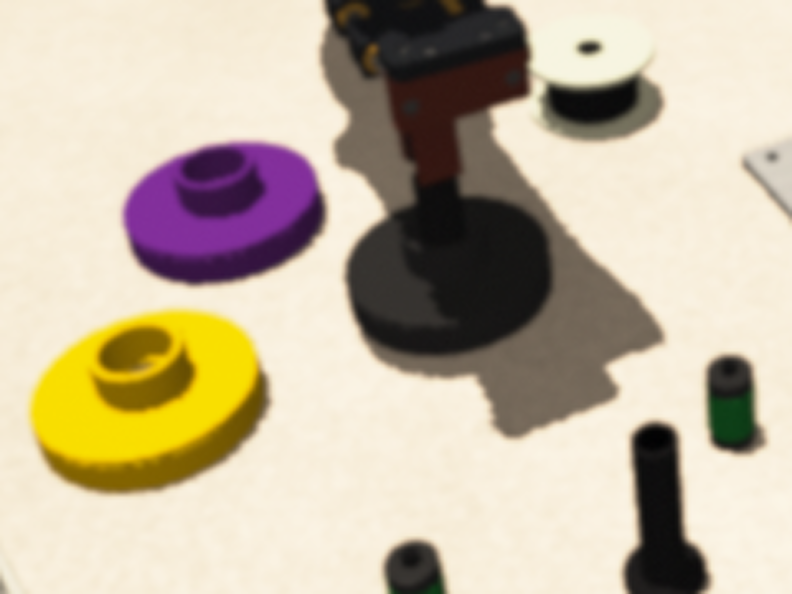

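View pics/c8.png

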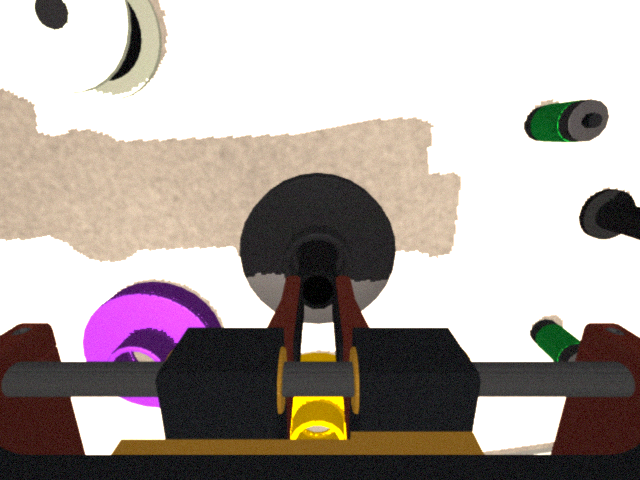

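Run:
```python
from h import *
f='wrist6.png'; print('neck',pz(f,317,290,.094),'tcp px',proj(f,[.4972,-.2544,.065]),'disc',pz(f,317.5,247,.038),[pz(f,*p,.038) for p in [(240,247),(395,247),(317,173),(317,321)]])
im=cv2.imread('pics/scene6.png')[255:330,160:235];a=np.clip(cv2.resize(im,None,fx=8,fy=8,interpolation=cv2.INTER_CUBIC)*3.0,0,255).astype(np.uint8);cv2.imwrite('pics/c9.png',a)
im=cv2.imread('pics/wrist6.png')[210:350,250:390];a=np.clip(cv2.resize(im,None,fx=4.2,fy=4.2,interpolation=cv2.INTER_CUBIC)*4.0,0,255).astype(np.uint8);cv2.imwrite('pics/c10.png',a)
```

```text
neck [ 0.4972 -0.2546  0.094 ] tcp px [317.1 269.6] disc [ 0.4986 -0.2485  0.038 ] [array([ 0.4453, -0.2387,  0.038 ]), array([ 0.5519, -0.2584,  0.038 ]), array([ 0.5075, -0.1983,  0.038 ]), array([ 0.4876, -0.3059,  0.038 ])]
```

View pics/c9.png

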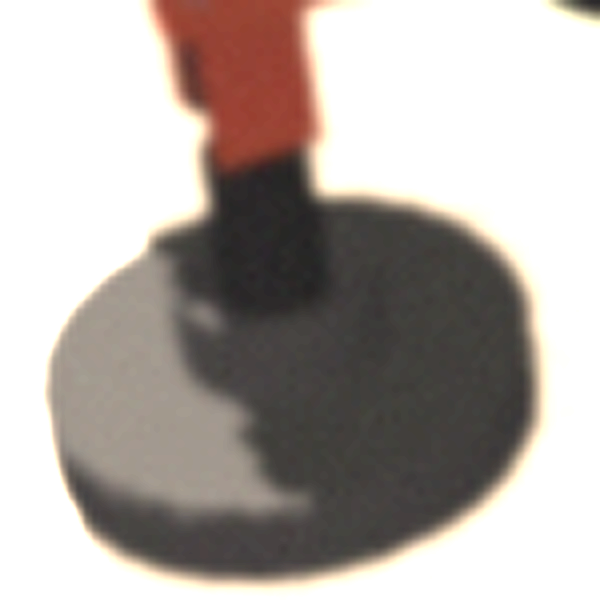

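View pics/c10.png

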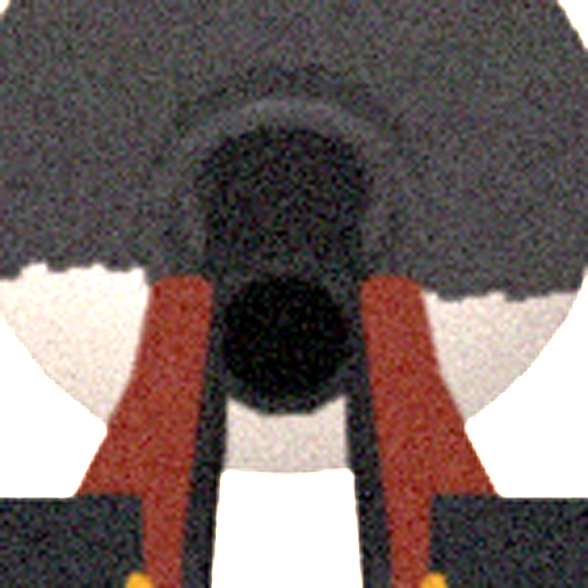

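```bash
python3 -m crank '[[[0,0,0],[0,0,0],0.005],[[0,0,0],[0,0,0],0.005]]' 25
python3 -c "
from h import *
to([.4985,-.2525,.064])"
```

```text
clock: 10.65
eef_pos: [0.4971, -0.2543, 0.0646]
ee_rot: [-2.413, -2.011, 0.0]
ft_force: [0.1, -0.2, 0.3]
gripper_width: 0.005
pos [ 0.4971 -0.2543  0.0646] tilt [-0.  0.] yaw 79.61 w 0.005 t 10.65
shift [2.  1.1 0.6] F [ 0.1 -0.2  0.3]
```

Run:
```python
from h import *
f='scene6.png'
for n,p in dict(tcp=[.4972,-.2544,.065],necktop=[.4985,-.2525,.094],coltop=[.4985,-.2525,.06],flat=[.4985,-.2525,.038],foot=[.4985,-.2525,0]).items():
    q=proj(f,p); print(n,q,((q-[160,255])*8).round())
f='scene0.png'
for n,p in dict(necktop=[.4985,-.2525,.094],coltop=[.4985,-.2525,.06],flat=[.4985,-.2525,.038],fr=[.4985,-.308,.038],bk=[.4985,-.197,.038]).items():
    q=proj(f,p); print(n,q,((q-[150,200])*2.857).round())
snap('scene','scene7.png')
im=cv2.imread('pics/scene7.png')[200:350,120:270];a=np.clip(cv2.resize(im,None,fx=4,fy=4,interpolation=cv2.INTER_CUBIC)*2.0,0,255).astype(np.uint8);cv2.imwrite('pics/c11.png',a)
```

```text
tcp [193.1 286.1] [265. 249.]
necktop [192.3 272.9] [258. 143.]
coltop [194.7 288.2] [278. 266.]
flat [196.3 297.7] [290. 342.]
foot [198.8 313.6] [310. 469.]
necktop [192.3 272.9] [121. 208.]
coltop [194.7 288.2] [128. 252.]
flat [196.3 297.7] [132. 279.]
fr [168. 311.] [ 51. 317.]
bk [222.6 285.3] [207. 244.]
```

View pics/c11.png

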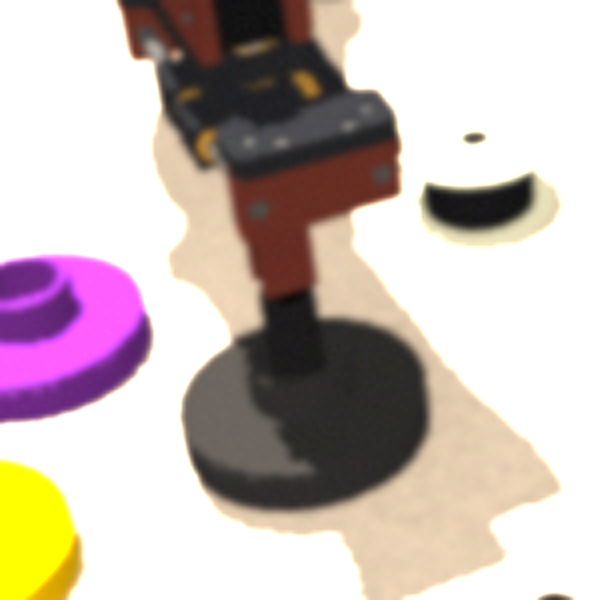

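Run:
```python
from h import *
f='wrist6.png'
r=R.from_rotvec([2.413,2.011,0]); t=np.array([.4972,-.2544,.065])
for h in (0,.01,.02,.03,.04):
    print(h,[proj(f,t+r.apply([sx*.01,.0077,-h])) for sx in (-1,0,1)], 'scene',proj('scene6.png',t+r.apply([0,.0077+.008,-h])),proj('scene6.png',t+r.apply([0.01,.0077+.008,-h])),proj('scene6.png',t+r.apply([-0.01,.0077+.008,-h])))
# open fingers in w5 (width .06)
```

```text
0 [array([329.2, 284.2]), array([329.3, 269.5]), array([329.5, 254.5])] scene [196.  290.9] [201.5 289.1] [190.5 292.7]
0.01 [array([329.7, 291.1]), array([329.9, 275.8]), array([330.1, 260.2])] scene [195.3 286.4] [200.8 284.6] [189.8 288.2]
0.02 [array([330.3, 298.6]), array([330.5, 282.8]), array([330.7, 266.4])] scene [194.6 281.9] [200.2 280.1] [189.  283.7]
0.03 [array([331., 307.]), array([331.2, 290.4]), array([331.4, 273.3])] scene [193.9 277.3] [199.5 275.5] [188.2 279. ]
0.04 [array([331.7, 316.2]), array([331.9, 298.9]), array([332.2, 281. ])] scene [193.1 272.6] [198.8 270.9] [187.5 274.4]
```

The grip closed on nothing. In both views the red finger ends sit about 33 mm higher than the reported TCP: scene (199,273) and wrist row 275, against predictions of (201,289) and row 254. So the fingers closed just above the neck top. I'll open, go lower with a force check, and try again.

```bash
python3 -m crank '[[[0,0,0],[0,0,0],0.06],[[0,0,0],[0,0,0],0.06],[[0,0,0],[0,0,0],0.06],[[0,0,0],[0,0,0],0.06],[[0.002,0.001,0.006],[0,0,0],0.06],[[0,0,0.006],[0,0,0],0.06],[[0,0,0.004],[0,0,0],0.06],[[0,0,0],[0,0,0],0.06]]' 25
python3 -c "
from h import *
to([.4985,-.2525,.030])
snap('scene','scene8.png');snap('wrist','wrist8.png')
im=cv2.imread('pics/scene8.png')[200:350,120:270];a=np.clip(cv2.resize(im,None,fx=4,fy=4,interpolation=cv2.INTER_CUBIC)*2.0,0,255).astype(np.uint8);cv2.imwrite('pics/c12.png',a)"
```

```text
clock: 11.7
eef_pos: [0.4981, -0.2524, 0.0482]
ee_rot: [-2.413, -2.011, 0.001]
ft_force: [0.6, 0.0, -0.3]
gripper_width: 0.0601
pos [ 0.4981 -0.2524  0.0482] tilt [-0.05  0.02] yaw 79.61 w 0.0601 t 11.7
shift [-0.   0.4 18.2] F [ 0.6  0.  -0.3]
```

View pics/c12.png

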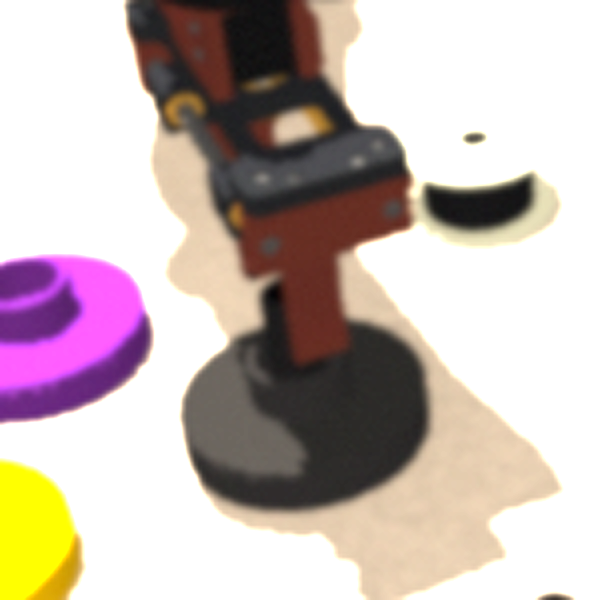

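View pics/wrist8.png

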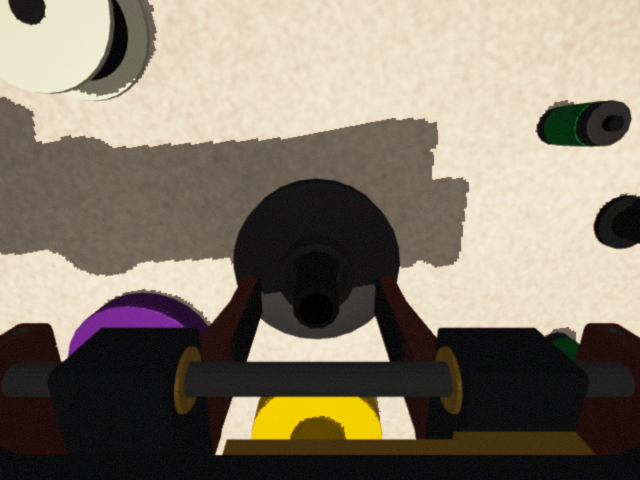

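Run:
```python
from h import *
r=R.from_rotvec([2.413,2.011,0]); t=np.array([.4981,-.2524,.0482])
for h in (0,.01,.02,.03,.04): print(h,proj('scene8.png',t+r.apply([0,.030+.012,-h])),proj('wrist8.png',t+r.apply([.01,.03,-h])))
print(pz('wrist8.png',316,307,.094),proj('wrist8.png',[.4985,-.2525,.094]),proj('wrist8.png',[.4985,-.2525,.080]))
```

```text
0 [203.6 306.5] [365.1 254.4]
0.01 [202.9 302.1] [367.4 260. ]
0.02 [202.3 297.6] [369.9 266.2]
0.03 [201.6 293.1] [372.7 273.1]
0.04 [200.9 288.5] [375.8 280.7]
[ 0.4976 -0.254   0.094 ] [317.3 304.1] [317.4 291.7]
```

```bash
python3 -m crank '[[[0,0,0.007],[0,0,0],0.06],[[0,0,0.006],[0,0,0],0.06],[[0,0,0.006],[0,0,0],0.06],[[0,0,0],[0,0,0],0.03],[[0,0,0],[0,0,0],0.01],[[0,0,0],[0,0,0],0.01],[[0,0,0],[0,0,0],0.01],[[0,0,0],[0,0,0],0.01]]' 25
python3 -c "
from h import *
to([.4985,-.2525,.030])
snap('scene','scene9.png');snap('wrist','wrist9.png')
im=cv2.imread('pics/scene9.png')[200:350,120:270];a=np.clip(cv2.resize(im,None,fx=4,fy=4,interpolation=cv2.INTER_CUBIC)*2.0,0,255).astype(np.uint8);cv2.imwrite('pics/c13.png',a)"
```

```text
clock: 12.8
eef_pos: [0.4981, -0.2526, 0.0297]
ee_rot: [-2.413, -2.011, 0.001]
ft_force: [-1.5, -0.4, 0.2]
gripper_width: 0.0229
pos [ 0.4981 -0.2526  0.0297] tilt [-0.03 -0.  ] yaw 79.61 w 0.0229 t 12.8
shift [ 0.1  0.3 -0.3] F [-1.5 -0.4  0.2]
```

View pics/c13.png

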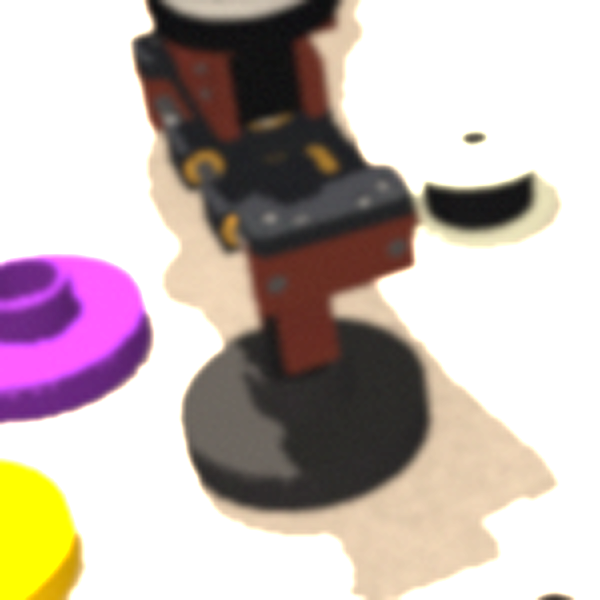

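```bash
python3 -m crank '[[[0,0,-0.003],[0,0,0],0.01],[[0,0,-0.01],[0,0,0],0.01],[[0,0,-0.02],[0,0,0],0.01],[[0,0,-0.03],[0,0,0],0.01],[[0,0,-0.03],[0,0,0],0.01],[[0,0,-0.025],[0,0,0],0.01],[[0,0,-0.012],[0,0,0],0.01],[[0,0,0],[0,0,0],0.01]]' 35
python3 -c "
from h import *
to([.6214,.0389,.160])
snap('scene','scene10.png');snap('top','top10.png')
im=cv2.imread('pics/scene10.png')[120:420,100:450];a=np.clip(cv2.resize(im,None,fx=2.2,fy=2,interpolation=cv2.INTER_CUBIC)*1.5,0,255).astype(np.uint8);cv2.imwrite('pics/c14.png',a)"
```

```text
clock: 13.9
eef_pos: [0.499, -0.2528, 0.1608]
ee_rot: [2.412, 2.01, 0.001]
ft_force: [0.3, 0.1, -3.6]
gripper_width: 0.0237
pos [ 0.499  -0.2528  0.1608] tilt [ 0.1  -0.06] yaw 79.6 w 0.0237 t 13.9
shift [309.   67.8   0.7] F [ 0.3  0.1 -3.6]
```

View pics/c14.png

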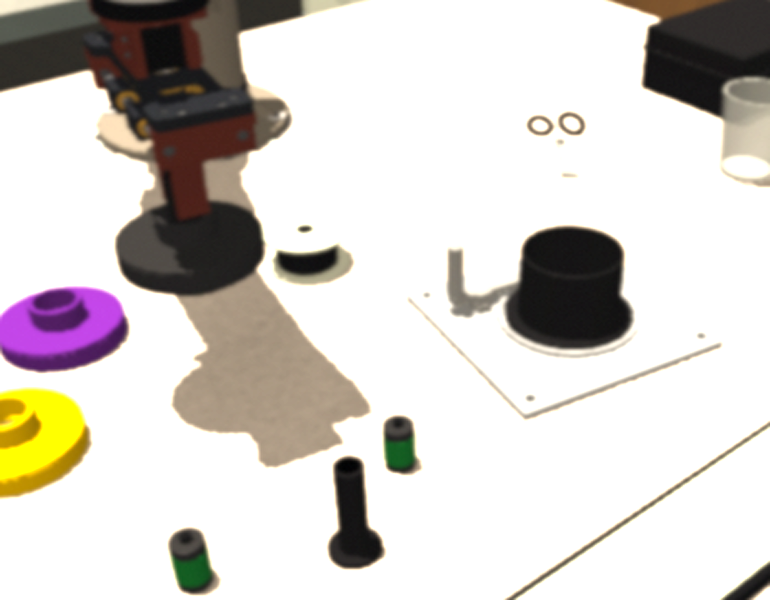

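Run:
```python
from h import *
f='top10.png'
im=cv2.imread('pics/'+f); b=im[180:255,265:350]; cv2.imwrite('pics/c15.png',np.clip(cv2.resize(b,None,fx=8,fy=8,interpolation=cv2.INTER_CUBIC)*3.5,0,255).astype(np.uint8))
m=(im.max(2)<70).astype(np.uint8); n,l,st,c=cv2.connectedComponentsWithStats(m); k=l[225,290] 
print(st[k],c[k]); x,y,w,h=st[k][:4]
print('flange c',pz(f,x+w/2-.5,y+h/2-.5,.018),w/461*1.2)
for zz,R0 in ((.09,.046),(.09,.0425),(.018,.058)):
    print(zz,R0,[((proj(f,[.6214+R0*np.cos(a),.0389+R0*np.sin(a),zz])-[265,180])*8+3.5).round() for a in np.arange(0,6.28,1.571)])
```

```text
[ 285  195   44   44 1481] [306.97771776 216.53544902]
flange c [0.6233 0.0403 0.018 ] 0.11453362255965292
0.09 0.046 [array([336., 130.]), array([182., 275.]), array([327., 428.]), array([480., 283.])]
0.09 0.0425 [array([335., 142.]), array([193., 275.]), array([328., 416.]), array([469., 282.])]
0.018 0.058 [array([345., 126.]), array([163., 297.]), array([335., 478.]), array([516., 306.])]
```

View pics/c15.png

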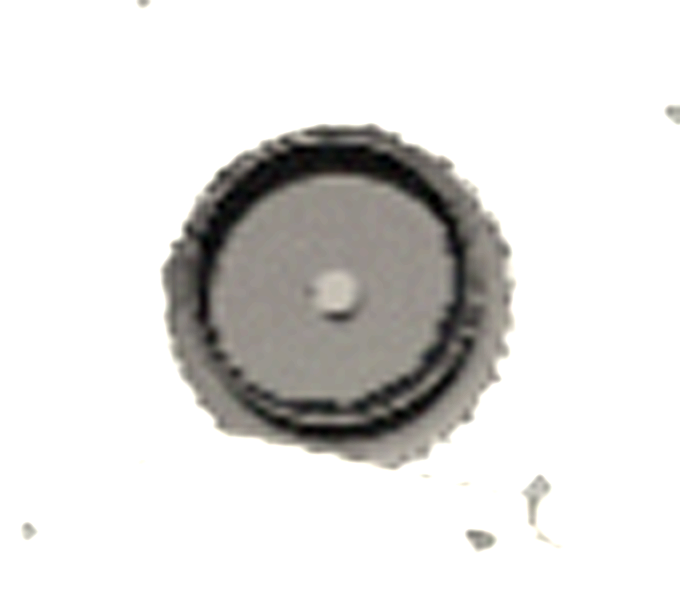

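```bash
python3 -m crank '[[[0.01,0.002,0],[0,0,0],0.01],[[0.025,0.005,0],[0,0,0],0.01],[[0.035,0.008,0],[0,0,0],0.01],[[0.038,0.009,0],[0,0,0],0.01],[[0.038,0.009,0],[0,0,0],0.01],[[0.038,0.009,0],[0,0,0],0.01],[[0.038,0.008,0],[0,0,0],0.01],[[0.038,0.008,0],[0,0,0],0.01],[[0.028,0.006,0],[0,0,0],0.01],[[0.015,0.003,0],[0,0,0],0.01],[[0.005,0.001,0],[0,0,0],0.01],[[0,0,0],[0,0,0],0.01]]' 35
python3 -c "
from h import *
to([.6214,.0386,.106])
snap('scene','scene11.png');snap('top','top11.png')
im=cv2.imread('pics/scene11.png')[150:350,260:460];a=np.clip(cv2.resize(im,None,fx=3,fy=3,interpolation=cv2.INTER_CUBIC)*1.5,0,255).astype(np.uint8);cv2.imwrite('pics/c16.png',a)"
```

```text
clock: 15.5
eef_pos: [0.6206, 0.0373, 0.1593]
ee_rot: [2.414, 2.01, -0.002]
ft_force: [-0.9, -0.1, -1.7]
gripper_width: 0.0236
pos [0.6206 0.0373 0.1593] tilt [-0.04 -0.04] yaw 79.57 w 0.0236 t 15.5
shift [ 1.4  0.6 53.3] F [-0.9 -0.1 -1.7]
```

View pics/c16.png

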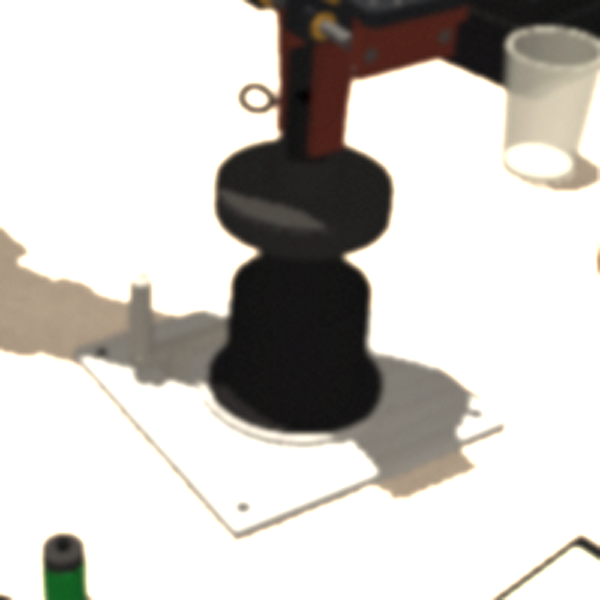

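Run:
```python
from h import *
f='scene11.png'
q=lambda p:((proj(f,p)-[260,150])*3+1).round(1)
for z in (0.018,.09): print('tank',z,q([.6214,.0389,z]))
for z in (.145,.168): print('cap',z,q([.6206,.0373,z]),q([.6214,.0389,z]))
im=cv2.imread('pics/'+f); m=(im.max(2)<62).astype(np.uint8)
for r in range(195,290,5):
    c=np.where(m[r,310:410])[0]+310; print(r,c.min() if len(c) else 0,c.max() if len(c) else 0,end='; ')
```

```text
tank 0.018 [295.6 375.7]
tank 0.09 [301.9 285.7]
cap 0.145 [304.3 212.2] [307.  211.6]
cap 0.168 [306.4 179.8] [309.1 179.5]
195 354 372; 200 341 377; 205 334 385; 210 333 389; 215 333 389; 220 333 389; 225 335 387; 230 342 383; 235 347 373; 240 340 378; 245 338 382; 250 338 382; 255 337 381; 260 336 381; 265 334 381; 270 330 384; 275 329 387; 280 331 387; 285 335 385;
```

```bash
python3 -m crank '[[[0.0012,0.0006,0.008],[0,0,0],0.01],[[0,0,0.012],[0,0,0],0.01],[[0,0,0.01],[0,0,0],0.01],[[0,0,0.006],[0,0,0],0.01],[[0,0,0],[0,0,0],0.01]]' 35
python3 -c "
from h import *
to([.6214,.0386,.106])"
python3 -m crank '[[[0,0,0.003],[0,0,0],0.01],[[0,0,0.003],[0,0,0],0.01],[[0,0,0.003],[0,0,0],0.01],[[0,0,0],[0,0,0],0.01]]' 35
python3 -c "
from h import *
to([.6214,.0386,.106])"
```

```text
clock: 16.23
eef_pos: [0.6213, 0.0391, 0.123]
ee_rot: [-2.413, -2.011, 0.001]
ft_force: [0.0, -0.7, -2.7]
gripper_width: 0.0235
pos [0.6213 0.0391 0.123 ] tilt [-0.06 -0.  ] yaw 79.61 w 0.0235 t 16.225
shift [-0.5  0.2 17. ] F [ 0.  -0.7 -2.7]
clock: 16.73
eef_pos: [0.6215, 0.0392, 0.1144]
ee_rot: [-2.413, -2.011, 0.001]
ft_force: [0.5, 0.5, -3.5]
gripper_width: 0.0237
pos [0.6215 0.0392 0.1144] tilt [-0.02 -0.  ] yaw 79.61 w 0.0237 t 16.725
shift [-0.6  0.   8.4] F [ 0.5  0.5 -3.5]
```

```bash
python3 -m crank '[[[0,0,0.002],[0,0,0],0.01],[[0,0,0.002],[0,0,0],0.01],[[0,0,0.002],[0,0,0],0.01],[[0,0,0],[0,0,0],0.01]]' 35
python3 -m crank '[[[0,0,0.001],[0,0,0],0.01],[[0,0,0],[0,0,0],0.01]]' 35
python3 -m crank '[[[0,0,0.001],[0,0,0],0.01],[[0,0,0],[0,0,0],0.01]]' 35
```

```text
clock: 17.23
eef_pos: [0.6215, 0.0392, 0.1084]
ee_rot: [-2.413, -2.011, 0.001]
ft_force: [-0.3, 0.8, -2.4]
gripper_width: 0.023
clock: 17.48
eef_pos: [0.6217, 0.0392, 0.1076]
ee_rot: [2.414, 2.011, -0.0]
ft_force: [0.0, 0.2, -2.8]
gripper_width: 0.0235
clock: 17.73
eef_pos: [0.6216, 0.0392, 0.1066]
ee_rot: [-2.413, -2.011, 0.0]
ft_force: [0.1, 0.4, -1.8]
gripper_width: 0.0236
```

```bash
python3 -m crank '[[[0,0,0.001],[0,0,0],0.01],[[0,0,0],[0,0,0],0.01]]' 35
python3 -m crank '[[[0,0,0.0005],[0,0,0],0.01],[[0,0,0],[0,0,0],0.01]]' 35
```

```text
clock: 17.98
eef_pos: [0.6217, 0.0393, 0.1058]
ee_rot: [2.413, 2.011, 0.0]
ft_force: [0.0, -0.1, -0.8]
gripper_width: 0.0236
clock: 18.23
eef_pos: [0.6218, 0.0393, 0.1057]
ee_rot: [2.413, 2.011, 0.0]
ft_force: [-3.5, -0.7, 4.1]
gripper_width: 0.0234
```

```bash
python3 -m crank '[[[0,0,-0.0005],[0,0,0],0.03],[[0,0,0],[0,0,0],0.066],[[0,0,0],[0,0,0],0.066],[[0,0,0],[0,0,0],0.066],[[0,0,0],[0,0,0],0.066]]' 20
python3 -c "
from h import *
to([.6214,.0386,.082])
snap('scene','scene12.png');snap('wrist','wrist12.png')
im=cv2.imread('pics/scene12.png')[150:350,260:460];a=np.clip(cv2.resize(im,None,fx=3,fy=3,interpolation=cv2.INTER_CUBIC)*2,0,255).astype(np.uint8);cv2.imwrite('pics/c17.png',a)
im=cv2.imread('pics/wrist12.png');cv2.imwrite('pics/c18.png',np.clip(im*2.,0,255).astype(np.uint8))"
```

```text
clock: 18.85
eef_pos: [0.6217, 0.0392, 0.1056]
ee_rot: [-2.413, -2.011, 0.0]
ft_force: [-0.7, 0.1, -0.3]
gripper_width: 0.0647
pos [0.6217 0.0392 0.1056] tilt [-0.  0.] yaw 79.61 w 0.0647 t 18.85
shift [-0.7 -0.2 23.6] F [-0.7  0.1 -0.3]
```

View pics/c17.png

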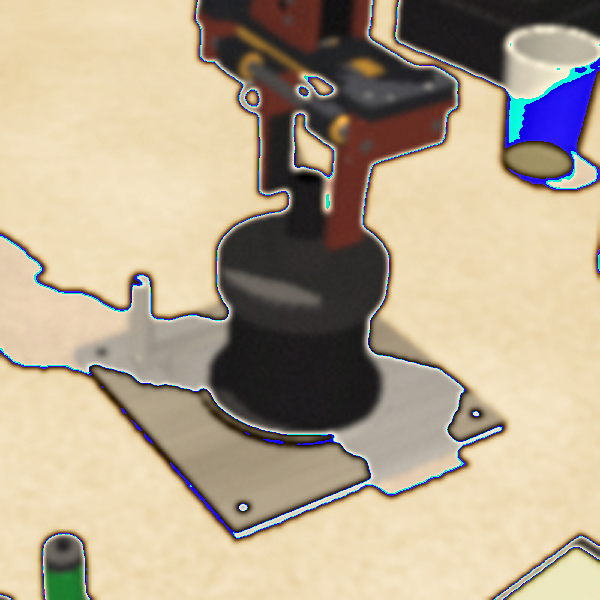

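View pics/c18.png

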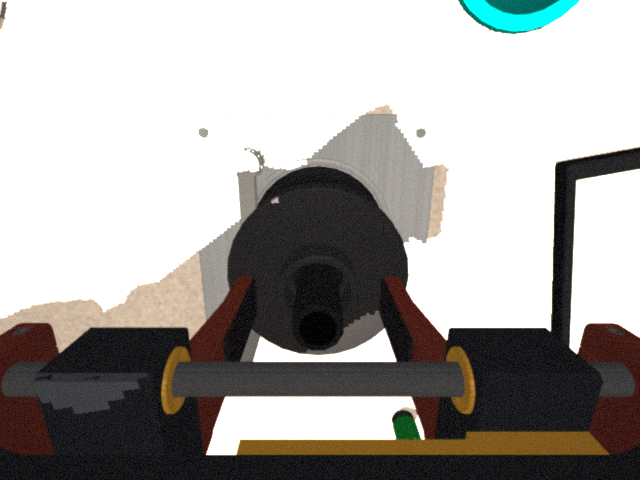

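```bash
python3 -m crank '[[[0,0,0.006],[0,0,0],0.066],[[0,0,0.006],[0,0,0],0.066],[[0,0,0.005],[0,0,0],0.066],[[0,0,0.003],[0,0,0],0.066],[[0,0,0],[0,0,0],0.066]]' 20
python3 -m crank '[[[0,0,0.0015],[0,0,0],0.066],[[0,0,0],[0,0,0],0.066]]' 20
python3 -c "
from h import *
to([.6214,.0386,.082])
snap('scene','scene13.png')
im=cv2.imread('pics/scene13.png')[150:350,260:460];a=np.clip(cv2.resize(im,None,fx=3,fy=3,interpolation=cv2.INTER_CUBIC)*2.0,0,255).astype(np.uint8);cv2.imwrite('pics/c19.png',a)"
```

```text
clock: 19.58
eef_pos: [0.6215, 0.0392, 0.0853]
ee_rot: [-2.413, -2.011, 0.001]
ft_force: [1.0, -0.8, 0.0]
gripper_width: 0.0659
clock: 19.82
eef_pos: [0.6217, 0.0392, 0.0842]
ee_rot: [2.413, 2.011, 0.0]
ft_force: [-0.5, 0.3, -0.2]
gripper_width: 0.0661
pos [0.6217 0.0392 0.0842] tilt [ 0.01 -0.  ] yaw 79.61 w 0.0661 t 19.825
shift [-0.7 -0.2  2.2] F [-0.5  0.3 -0.2]
```

View pics/c19.png

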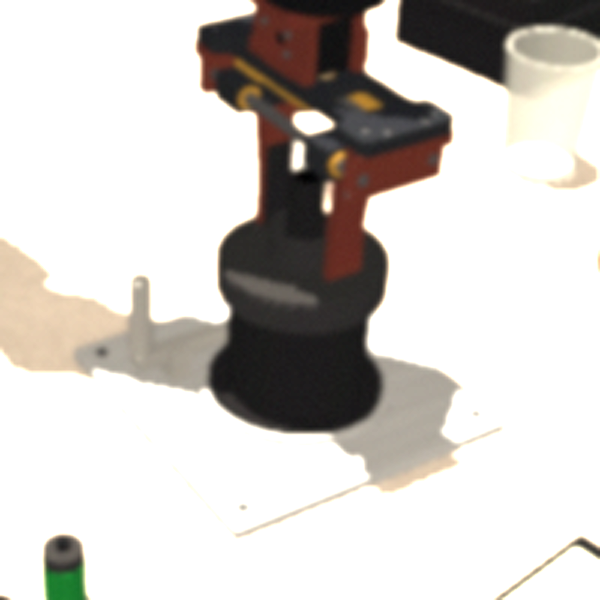

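```bash
python3 -m crank '[[[0,0,0],[0,0,0],0.05],[[0,0,0],[0,0,0],0.03],[[0,0,0],[0,0,0],0.03],[[0,0,0],[0,0,0],0.03]]' 20
python3 -m crank '[[[0,0,-0.002],[0,0,0],0.03],[[0,0,-0.004],[0,0,0],0.03],[[0,0,-0.005],[0,0,0],0.03],[[0,0,0],[0,0,0],0.03]]' 25
python3 -c "
from h import *
to([.6214,.0386,.082])
snap('scene','scene14.png')
im=cv2.imread('pics/scene14.png')[150:350,260:460];a=np.clip(cv2.resize(im,None,fx=3,fy=3,interpolation=cv2.INTER_CUBIC)*2.0,0,255).astype(np.uint8);cv2.imwrite('pics/c20.png',a)"
```

```text
clock: 20.38
eef_pos: [0.6217, 0.0392, 0.0842]
ee_rot: [2.413, 2.011, 0.0]
ft_force: [-1.1, -0.4, 0.2]
gripper_width: 0.0449
clock: 20.88
eef_pos: [0.6221, 0.0393, 0.0958]
ee_rot: [2.413, 2.011, 0.001]
ft_force: [-0.3, -0.3, -2.0]
gripper_width: 0.0446
pos [0.6221 0.0393 0.0958] tilt [0.06 0.  ] yaw 79.6 w 0.0446 t 20.875
shift [-0.8 -0.6 13.8] F [-0.3 -0.3 -2. ]
```

View pics/c20.png

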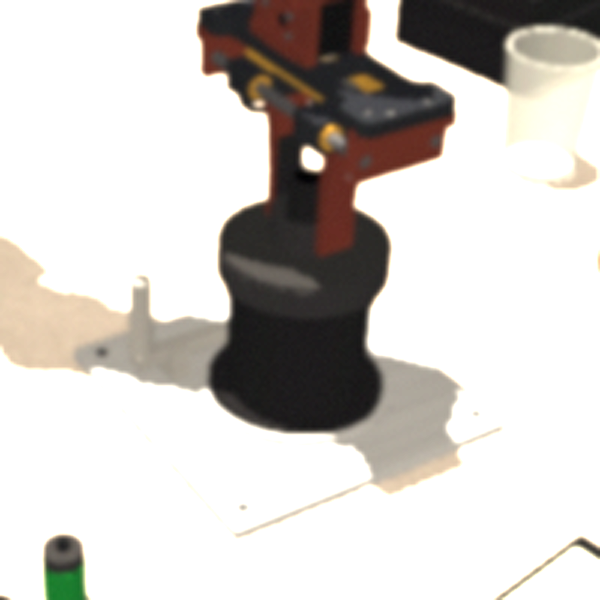

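```bash
python3 -m crank '[[[0,0,-0.006],[0,0,0],0.03],[[0,0,-0.01],[0,0,0],0.03],[[0,0,-0.012],[0,0,0],0.03],[[0,0,-0.014],[0,0,0],0.03],[[0,0,-0.014],[0,0,0],0.03],[[0,0,-0.014],[0,0,0],0.03],[[0,0,-0.014],[0,0,0],0.03],[[0,0,-0.01],[0,0,0],0.03],[[0,0,-0.006],[0,0,0],0.03],[[0,0,0],[0,0,0],0.03],[[0,0,0],[0,0,0],0.03],[[0,0,0],[0,0,0],0.03]]' 25
python3 -c "
from h import *
to([.6214,.0386,.190])
for n in ('scene','wrist','top'): snap(n,n+'15.png')
print(proj('scene15.png',[.6215,.039,.17]),proj('scene15.png',[.6215,.039,.136]),proj('scene15.png',[.6215,.039,.09]))
im=cv2.imread('pics/scene15.png')[130:330,260:460];a=np.clip(cv2.resize(im,None,fx=3,fy=3,interpolation=cv2.INTER_CUBIC)*2.0,0,255).astype(np.uint8);cv2.imwrite('pics/c21.png',a)"
```

```text
clock: 22.42
eef_pos: [0.6214, 0.0392, 0.1946]
ee_rot: [-2.413, -2.011, 0.001]
ft_force: [-0.1, -0.1, -1.1]
gripper_width: 0.0443
pos [0.6214 0.0392 0.1946] tilt [-0.05 -0.  ] yaw 79.61 w 0.0443 t 22.425
shift [-0.6  0.1  4.6] F [-0.1 -0.1 -1.1]
[362.9 208.5] [361.8 224.4] [360.4 244.9]
```

View pics/c21.png

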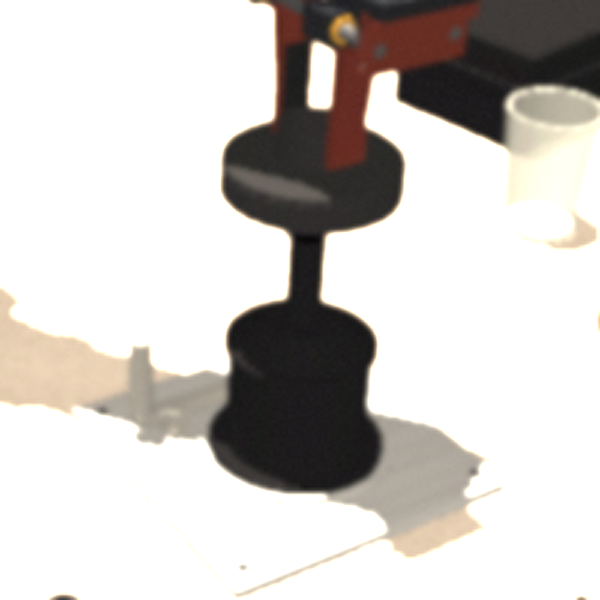

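View pics/top15.png

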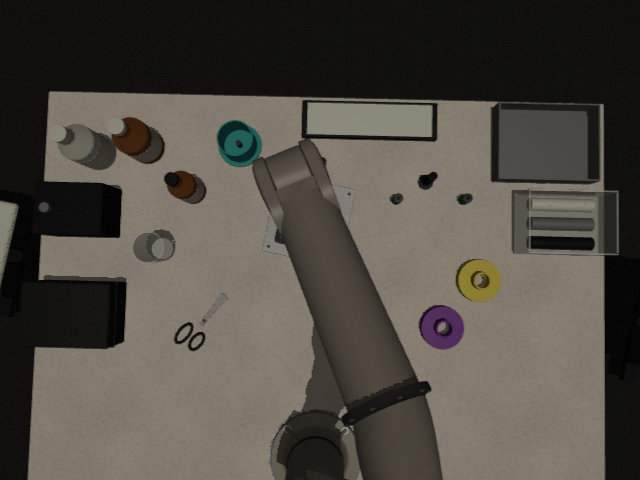

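View pics/wrist15.png

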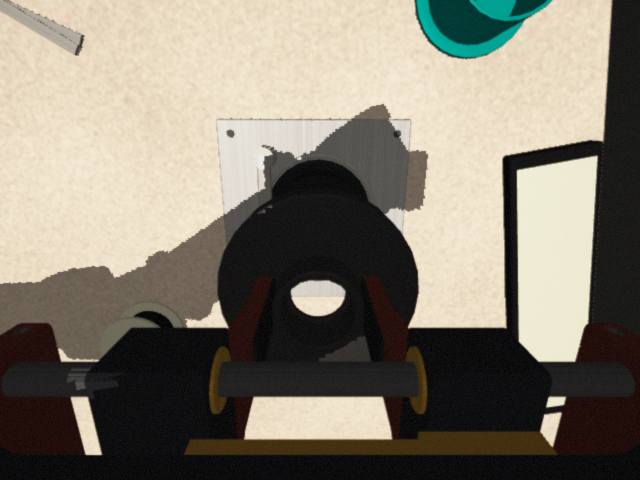

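The view through the cap's hole at (318,298) shows the plate, so the neck is out of it. The lid's neck top shows at c21 (308,238) against (309,236) predicted for a seated lid. One stillness check, then I'll hand in.

```bash
python3 -m crank '[[[0,0,0],[0,0,0],0.03],[[0,0,0],[0,0,0],0.03],[[0,0,0],[0,0,0],0.03]]' 25
python3 - <<'E'
from h import *
s=read_state(); print(np.abs(s['dq']).max(), s['eef_pos'],s['gripper_width'])
print(sign_off())
E
```

```text
clock: 22.95
eef_pos: [0.6217, 0.0392, 0.1952]
ee_rot: [2.413, 2.011, 0.0]
ft_force: [1.0, 0.0, -1.7]
gripper_width: 0.0446
0.0026031465920684327 [0.62168334 0.03922633 0.19517909] 0.044576899912768086
the job is handed in; nothing more can be done
None
```

I finished all three steps and handed the job in at about 23 s, with the cap held up in the gripper.

- **Keeper bar:** I swung it past the pin onto its stop. The force rose with no further travel, and the bar lay parallel to the plate edge.
- **Nested lids:** I carried them together by the neck and set them on the tank. Contact came at TCP height 0.1057 m against 0.106 m expected, with about 4 N.
- **Outer cap:** I gripped it by the collar (45 mm opening) and lifted it about 110 mm. Its lower edge is about 30 mm above the neck top, the tool tilt is under 0.1°, and the arm is still.
- **Funnel lid:** It stayed seated. Its neck top shows within about 1 px of where a seated lid's should be, and the cap's hole shows no neck in it.
- **Other things on the table:** I touched none of them on purpose. In the last top view the ones I could see looked unmoved, but the arm hid part of the table there, including the reel.

**What disagreed:** The visible finger ends sat about 33–38 mm higher than the reported TCP. My first grasp on the neck therefore closed on nothing, just above it and without touching it. I allowed for that offset in the later grasps, and they held. I did not find its cause.

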